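Load the cork tester

ROBOT

A 6-joint arm with a two-finger parallel gripper is mounted at the origin on a cart in front of the work surface, level with it; the furniture and walls round the work are solid. World frame = base frame: x ahead of the robot, y to its left, z up, the work surface at z = 0. Lengths are in m, angles in rad, forces in N, time in s.
With the tool pointing down it reaches from about 0.225 to 0.875 m from the base axis. Payload 3.4 kg.
Tool frame: the origin (TCP) lies at the very end of the fingers, on their centre line; the grasp point (between the pads) lies 19 mm behind it (bot.hold_point_z is the distance from the TCP to the grasp point, in m); z points along the fingers, y is the line along which they close (so a half turn about z gives the same grasp; the last joint's range is limited). The gripper opens to 85 mm and grips with 20 to 120 N. Pads are 22 mm wide; open, the fingers measure 114 mm over their backs; the gripper's body (76 mm by 85 mm) begins 54 mm behind the grasp point. The pads swing forward as they close: fully open they stand 13 mm farther back than shut.
Start: joints at [-1.275, 0.276, 1.505, -0, 1.361, -0.121], TCP at [0.233, -0.526, 0.197] pointing down, gripper open.
Joint ranges: [-2.89, 2.89], [-0.75, 2.08], [0.22, 2.7], [-1.18, 4.32], [0.11, 2.71], [-2.7, 2.7]. Speed limits (rad/s): [2.57, 2.57, 3.14, 3.14, 3.14, 3.14].

INTERFACE

Orientations are given as a unit quaternion [w, x, y, z].
In Python, from plant import bot, imaging gives the robot as it stands.
- The arm moves only by the tool apply_moves, never from a script. Its argument "rows" is one flat list of numbers, 7 for each row, row after row: the gripper's target within -1 to 1 (fully open at 1, half-way at 0, shut at -1), then the shift along the tool's x, y, z in mm, then the turn, a rotation vector about the tool's x, y, z in degrees. A call has 1 to 8 rows; each row shifts and turns the commanded pose from where the row before left it, along the tool's axes as they then stand; what a row does not reach is not made up. A row lasts 1/10 s, in which the tool goes at most 50 mm and 8.59 degrees, less where a joint would pass 70% of its speed; a pose out of reach is approached as far as the arm can. A call is refused whole if a number of a shift passes 50 or a number of a turn 8.59, either way. A call with a gripper value outside its range is refused whole. The fingers move at their own pace and stop on an object; "force" is the grip in N (left out, the last holds). Time passes only in rows, so rows that do not move let the fingers close. It gives the time, the measured TCP pose, the force, the opening and the grip force at its end, in the units of the state.
- bot.get_state(): the state, without advancing time (a new reading comes with each control period).
- imaging.get_image(name): name is "scene" or "top" or "wrist"; returns a dict with "pixels" (400x640x3 uint8, blue, green, red), "fov_y" (degrees; the focal length in pixels is half the picture's height over the tangent of half this angle, whatever the lens; pixels are square), "cx", "cy" (the principal point, pixels), "cam_to_world" (4x4, takes a point from camera to world coordinates). Camera axes: x right, y down, z forward; pixel columns grow to the right and rows downward; lengths in m; the calibration is good to about 2 mm. The wrist camera is an equidistant fisheye: a pixel r from the principal point sees the ray r / f radians off the axis. A picture is of the moment at which its call begins. There is no depth.
- bot.sign_off(): hands the job in; it is judged then, once.
The state is a dict: "time_s": time; "qpos": joint angles; "dq": joint speeds; "joint_torque": joint torques, N m; "tool_pos": TCP position; "orientation": TCP orientation; "ft_force": force on the tool from outside, world axes, zero at the start; "torque": the same for the moment, N m; "opening": finger opening in m; "finger_force": force on a finger pad.
Only numpy, scipy, OpenCV 4.12 (cv2) and the standard library are available. Lean on these libraries where they do the work, as an engineer would, in place of code of your own. Each camera call takes 0.05 s, during which the arm holds its last target. There are 200 camera calls.

TASK

Load the bench cork tester with the clean, unused cork that lies on the counter: press the tester's release key so that its sample tray springs out, lay the cork down in the trough of the tray, then push the tray home until it clicks and stays shut. Leave the two wine-stained corks, the wine glass and the stock book where they are.

Things in the scene. Friction and masses are not known exactly. Their poses are not given: they have to be found in the camera images.
- tester: Bench tester for corks, a grey and white box 200 mm deep (x) x 180 mm wide (y) x 80 mm high on the counter, fixed to it, with a tilted display housing at the back of its top (up to 115 mm high). Origin: centre of its underside, on the counter; its front, with the tray, faces its -x.
- tray (a joint): How far the sample tray stands out of the tester along the tester's -x, in m: 0 shut and latched, 0.105 sprung out. A damped spring pushes it out (6 N shut, 3 N out; in about half a second). To latch, it must go 1 to 3 mm past 0 (stop at -0.003); against the catch (the last 25 mm) this takes up to 10 N; it then clicks and rests at about 0. Unlatched, it springs out again.
- tray_front (a point): Middle of the outer face of the tray's white front plate (132 mm wide, 44 mm high, 6 to 50 mm above the counter, 10 mm thick; a 3 mm gap is left behind it when shut); moves with the tray. Axes as the tester's: the face looks to -x; push it to +x.
- trough (a point): Where the middle of the cork's axis comes to lie in the tray, 30 mm above the counter; axes as the tester's; moves with the tray. The grey V trough runs along y: 45 degree flanks up to 26 mm height, 16 mm either side in x; leaning end stops 53 mm apart, 59 at their tops (32 mm height). Tray out: 57 mm before the case, 51 mm behind the front plate. The cork's top (42 mm) clears the slot (46 mm).
- release (a joint): How far the release key is pressed down, in m: 0 up, 0.010 at its stop. The tray lets go when it is down by about 0.004 to 0.006; it takes 2 N to start, 3.5 N there and 4.5 N at the stop, and springs back up when let go. It also dips by itself while the tray is pushed in past the catch.
- release_top (a point): Middle of the top of the black oblong release key (30 mm along the tester's x, 24 mm along y) near the front right corner of the tester's top, 92 mm above the counter, 12 mm above the tester's top. Press it straight down.
- fresh_cork: The clean, unused cork: a cylinder 24 mm across and 43 mm long that lies on its side on the counter, its long axis along its own y. It can roll.
- cork_mid (a point): Middle of the unused cork, on its axis, 12 mm above the counter while it lies there; axes as fresh_cork (cork's axis along y).
- used_cork_a: A used cork with a wine-stained end, standing upright, 24 mm across and 43 mm high; origin at the centre of its foot. Leave alone.
- used_cork_b: Another used, wine-stained cork like it, standing upright. Leave alone.
- tasting_glass: An empty stemmed wine glass, 81 mm across, 202 mm high, upright; origin at the centre of its foot. Leave alone.
- stock_book: The stock book, 210 x 153 x 16 mm, lying flat with a pen on it; origin at the centre of its underside. Leave alone.
- lever_corker: The tall green bench corker to the left of the tester, fixed: foot 250 mm deep (x) x 176 mm wide (y), from 95 mm before to 155 mm behind its origin in x, two columns and a head 375 to 770 mm high over it, whose wooden lever reaches 153 mm before the origin above 660 mm. Keep the arm clear of it. Origin: on the counter, under the place for the bottle.

How it is judged:
By the outcome, as a careful person would: the job done as asked, in the order asked, and still so for the second after the job is handed in, with the robot touching nothing.
It also fails if it takes over 61 s, if anything falls off the work surface, if the arm or the gripper's body presses on something with over 40 N, if the wrist force passes 120 N, or if a joint passes its speed limit or range.

## Working session

There is one attempt and no reset: what is moved stays moved. The work goes in short steps, Python scripts to look and compute and a tool call to move; the robot and the scene stay as the last step left them, time stands still between calls to the robot, and variables do not carry over. Pictures are saved under pics/ and viewed, at most 10 in all, crops included, and the job is handed in when it is done.

Besides the shell and the picture viewer there is one more tool, called after ">>>" as name(argument=value, ...) on one line, values as JSON. apply_moves: Moves the arm, as the interface text tells. Its arguments: {"type":"object","properties":{"rows":{"type":"array"},"force":{"type":"number"}},"required":["rows"]}

```bash
mkdir -p pics; ls; cat > h.py <<'E'
import numpy as np, cv2
from plant import bot, imaging
def snap(n,f):
    d=imaging.get_image(n); cv2.imwrite('pics/%s.png'%f,d['pixels']); 
    np.savez('pics/%s.npz'%f,**{k:d[k] for k in('pixels','fov_y','cx','cy','cam_to_world')}); return d
def load(f): return dict(np.load('pics/%s.npz'%f))
def ray(d,u,v,fish=False):
    f=200/np.tan(np.radians(d['fov_y'])/2); a=np.array([u-d['cx'],v-d['cy']])/f
    if fish:
        r=np.hypot(*a)+1e-12; c=np.r_[a/r*np.sin(r),np.cos(r)]
    else: c=np.r_[a,1]
    T=d['cam_to_world']; return T[:3,3],T[:3,:3]@c
def onz(d,u,v,z,fish=False):
    o,r=ray(d,u,v,fish); return o+r*(z-o[2])/r[2]
def proj(d,p):
    f=200/np.tan(np.radians(d['fov_y'])/2);T=d['cam_to_world'];c=T[:3,:3].T@(np.array(p)-T[:3,3]);return c[:2]/c[2]*f+[d['cx'],d['cy']]
E
python3 - <<'E'
from h import *
for n in('scene','top','wrist'):
    d=snap(n,n+'0'); print(n,d['fov_y'],d['cam_to_world'].round(3).tolist())
print(bot.get_state())
E
```

```text
pics
scene 57.329838896573676 [[-0.689, -0.446, 0.572, -0.063], [-0.725, 0.407, -0.555, 0.535], [0.015, -0.797, -0.604, 0.734], [0.0, 0.0, 0.0, 1.0]]
top 49.093413172000425 [[-0.019, -0.984, 0.179, 0.341], [-1.0, 0.02, 0.002, -0.049], [-0.005, -0.179, -0.984, 1.217], [0.0, 0.0, 0.0, 1.0]]
wrist 65.70646984690485 [[0.405, -0.877, -0.258, 0.298], [-0.915, -0.389, -0.113, -0.495], [-0.002, 0.282, -0.959, 0.372], [0.0, 0.0, 0.0, 1.0]]
{'time_s': 0.15, 'qpos': array([-1.27500225e+00,  2.76452475e-01,  1.50584397e+00,  1.47231228e-05,
        1.36069674e+00, -1.20998489e-01]), 'dq': array([-0.00077436, -0.00192608, -0.00297035, -0.00016288, -0.00236434,
       -0.00042577]), 'joint_torque': array([ 8.05665477e-04, -4.17150521e+01, -2.46033400e+01, -1.11467928e-04,
        7.59377377e-03, -1.18842568e-06]), 'tool_pos': array([ 0.23264859, -0.52534951,  0.19583624]), 'orientation': array([-6.98219910e-04,  9.78364047e-01,  2.06889589e-01, -5.39525416e-05]), 'ft_force': array([ 0.44310305, -0.04400251, -0.12171763]), 'torque': array([-0.0188123 , -0.01035495, -0.01694352]), 'finger_force': 0.0, 'opening': 0.08522499782548375}
```

View pics/top0.png

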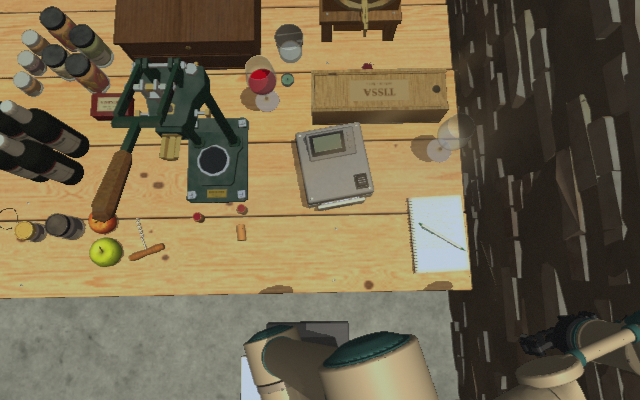

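View pics/scene0.png

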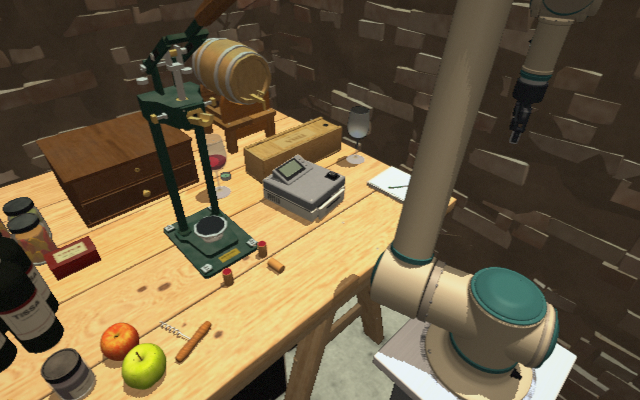

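The top view shows the clean cork at about (241,232), stained corks at (198,217) and (241,209), the tester around (334,165) with its black key at (361,181) and its white tray front at about (338,201). The glass is at (440,150) and the book at (438,234). Next I measure these.

```bash
python3 - <<'E'
from h import *
t=load('top0'); p=t['pixels']
c=cv2.resize(p[115:255,180:380],None,fx=4,fy=4,interpolation=cv2.INTER_CUBIC); cv2.imwrite('pics/c0.png',c)
def mask(m,x0,x1,y0,y1,name,z):
    M=np.zeros(m.shape,np.uint8); M[y0:y1,x0:x1]=m[y0:y1,x0:x1]
    n,l,s,ce=cv2.connectedComponentsWithStats(M)
    i=1+np.argmax(s[1:,4]); cn=cv2.findContours((l==i).astype(np.uint8),0,1)[0][0]
    print(name,ce[i].round(1),s[i],cv2.minAreaRect(cn),onz(t,*ce[i],z).round(4)); return l==i
h=cv2.cvtColor(p,cv2.COLOR_BGR2HSV)
print(h[232,235:248].tolist()); print(h[181,352:372].tolist())
mask(h[:,:,2]<80,352,371,172,190,'key',.092)
m=mask((h[:,:,1]<90)&(h[:,:,2]>60),285,380,115,212,'tester',.08)
E
```

```text
[[19, 122, 190], [19, 120, 161], [17, 141, 141], [16, 154, 161], [16, 155, 181], [16, 156, 191], [16, 155, 192], [16, 156, 185], [16, 157, 174], [16, 152, 149], [16, 136, 116], [19, 120, 180], [20, 119, 191]]
[[21, 33, 147], [24, 34, 144], [23, 40, 103], [19, 55, 79], [19, 67, 72], [20, 79, 68], [21, 41, 87], [19, 55, 88], [19, 55, 88], [19, 56, 87], [19, 58, 92], [18, 56, 105], [21, 26, 126], [22, 24, 119], [21, 58, 84], [21, 57, 89], [21, 37, 139], [20, 37, 146], [21, 33, 145], [20, 41, 131]]
key [359.2 179.1] [354 174  13  14  69] ((360.7115478515625, 180.05770874023438), (12.159199714660645, 11.57085132598877), 78.69007110595703) [ 0.6031 -0.1646  0.092 ]
tester [334.7 166.6] [ 295  122   79   89 5191] ((334.55767822265625, 166.2884521484375), (81.97654724121094, 67.66006469726562), 78.69007110595703) [ 0.6416 -0.1016  0.08  ]
```

View pics/c0.png

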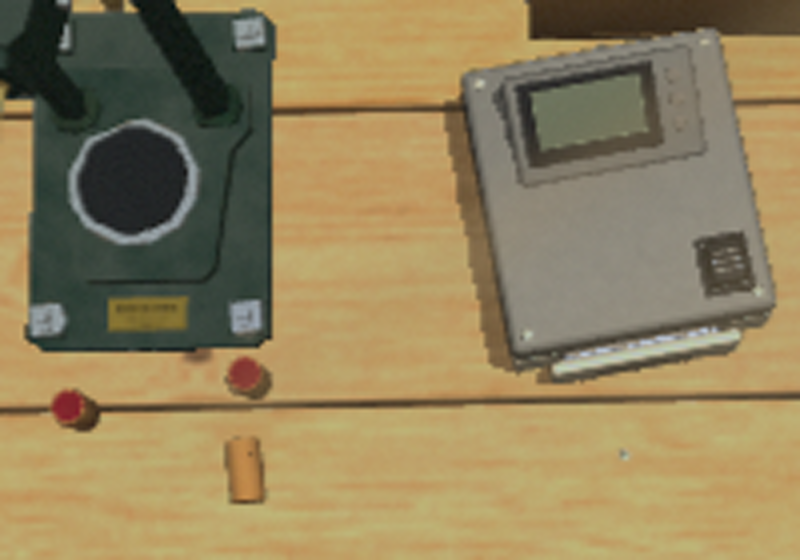

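The crop shows case corners at (465,75), (712,35), (772,305) and (515,352), the key at (724,263), the tray front's top edge from about (553,375) to (740,338), and the cork at (244,469) with its axis near the image vertical. The lens of the glass is clear of the work.

```bash
python3 - <<'E'
from h import *
t=load('top0')
P=lambda u,v,z:onz(t,180+(u+.5)/4-.5,115+(v+.5)/4-.5,z)[:2]
C=[P(465,75,.08),P(712,35,.08),P(772,305,.08),P(515,352,.08)]
BL,BR,FR,FL=C
for a,b in((BL,BR),(BR,FR),(FR,FL),(FL,BL)): print(np.linalg.norm(b-a).round(4))
dx=(BL+BR-FL-FR)/2; dy=(BL+FL-BR-FR)/2
print('yaw',np.degrees(np.arctan2(dx[1],dx[0])),np.degrees(np.arctan2(-dy[0],dy[1])),'centre',np.mean(C,0))
print('key',P(724,263,.092)); a,b=P(553,375,.03),P(740,338,.05)
print('front top outer edge', P(556,372,.05),P(738,335,.05))
h=cv2.cvtColor(t['pixels'],cv2.COLOR_BGR2HSV)
m=((h[:,:,1]>134)&(h[:,:,0]<19)).astype(np.uint8); M=m*0; M[220:245,228:256]=m[220:245,228:256]
pts=np.argwhere(M)[:,::-1].astype(float); c=pts.mean(0); w,v=np.linalg.eigh(np.cov(pts.T))
print(len(pts),c,np.sqrt(12*w),v[:,1])
c0=onz(t,*c,.014);e=onz(t,*(c+5*v[:,1]),.014)-c0;print('cork',c0,np.degrees(np.arctan2(e[1],e[0])))
for q in(((0,0),(0,0))):pass
s=load('scene0'); print('cork in scene',proj(s,np.r_[c0[:2],.012]))
hs=cv2.cvtColor(s['pixels'],cv2.COLOR_BGR2HSV); k=s['pixels']; print(hs[266,264:290].tolist())
print('key in scene',proj(s,np.r_[P(724,263,.092),.092]))
E
```

```text
0.1704
0.1913
0.1729
0.1942
yaw 9.490979627763721 8.899881507017804 centre [ 0.65411718 -0.09902926]
key [ 0.59953794 -0.16828672]
front top outer edge [ 0.53610135 -0.05655711] [ 0.55902573 -0.18033666]
131 [240.96946565 232.        ] [ 8.13277281 15.97692451] [0.07439589 0.99722879]
cork [0.47827265 0.15880671 0.014     ] -175.13343703629366
cork in scene [276.38303842 264.81398953]
[[18, 132, 239], [18, 132, 240], [18, 131, 238], [16, 138, 198], [16, 139, 125], [15, 152, 92], [15, 156, 88], [15, 158, 102], [16, 161, 127], [15, 158, 153], [15, 163, 175], [16, 166, 192], [15, 164, 209], [15, 166, 220], [16, 164, 227], [17, 162, 233], [17, 165, 236], [15, 168, 216], [15, 162, 148], [15, 160, 91], [17, 144, 145], [17, 132, 224], [20, 120, 240], [22, 115, 240], [23, 108, 240], [22, 114, 240]]
key in scene [332.78121013 173.26728744]
```

>>> apply_moves(rows=[-1,40,-15,0,0,0,0,-1,40,-15,0,0,0,0,-1,40,-15,0,0,0,0,-1,40,-15,0,0,0,0,-1,40,-15,0,0,0,0,-1,40,-15,0,0,0,0,-1,40,-15,0,0,0,0,-1,40,-15,0,0,0,0], force=30)

```text
time_s: 0.95
tool_pos: [0.4777, -0.2851, 0.1963]
orientation: [-0.0, 0.978, 0.207, -0.0]
ft_force: [0.7, -0.7, -0.3]
opening: -0.0
finger_force: 0.0
```

>>> apply_moves(rows=[-1,40,-15,0,0,0,0,-1,40,-15,0,0,0,0,-1,30,-10,0,0,0,0,-1,0,0,0,0,0,7.1,-1,0,0,0,0,0,7.2,-1,0,0,0,0,0,0])

```text
time_s: 1.55
tool_pos: [0.5612, -0.2049, 0.196]
orientation: [-0.0, 0.996, 0.084, -0.0]
ft_force: [-0.4, 0.2, 0.1]
opening: 0.0001
finger_force: 0.0
```

```bash
cat >> h.py <<'E'
from scipy.spatial.transform import Rotation as Rn
def to(p,ang=None):
    """tool-frame mm shift to world p; ang = wanted tool-x heading (deg)"""
    s=bot.get_state(); q=s['orientation']; R=Rn.from_quat(np.r_[q[1:],q[0]]).as_matrix()
    print('t',round(s['time_s'],2),'tcp',s['tool_pos'].round(4),'xhead',np.degrees(np.arctan2(R[1,0],R[0,0])).round(2),'tz',R[:,2].round(4),'open',round(s['opening'],4),'F',s['ft_force'].round(1))
    print('shift mm',(R.T@(np.array(p)-s['tool_pos'])*1000).round(1))
E
python3 - <<'E'
from h import *
to([.6,-.168,.11]); snap('wrist','w1')
E
```

```text
t 1.55 tcp [ 0.5612 -0.2049  0.196 ] xhead 9.64 tz [-9.e-04  4.e-04 -1.e+00] open 0.0001 F [-0.4  0.2  0.1]
shift mm [ 44.5 -29.8  86. ]
```

View pics/w1.png

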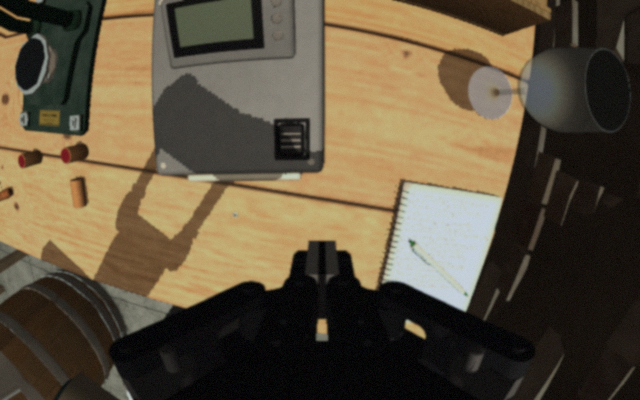

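The wrist view shows the key at (292,139), the case front corners near (158,173) and (323,173), and the cork at (79,192). Cross-check against the top view.

```bash
python3 - <<'E'
from h import *
d=load('w1')
print('key',onz(d,292,139,.092,True))
a,b=onz(d,158,174,.08,True),onz(d,323,173,.08,True);print('front',a,b,np.linalg.norm(a-b),np.degrees(np.arctan2(-(a-b)[0],(a-b)[1])))
a,b=onz(d,189,180,.05,True),onz(d,299,180,.05,True);print('plate bottom',a,b,np.linalg.norm(a-b),np.degrees(np.arctan2(-(a-b)[0],(a-b)[1])),(a+b)/2)
print('cork',onz(d,79,192.5,.014,True))
print('used',onz(d,30,159,.043,True),onz(d,73,154,.043,True))
E
```

```text
key [ 0.60384091 -0.16927313  0.092     ]
front [ 0.54750682 -0.02993656  0.08      ] [ 0.57501357 -0.20272938  0.08      ] 0.17496851143193098 9.044974616817083
plate bottom [ 0.53770603 -0.05498353  0.05      ] [ 0.55740456 -0.1798593   0.05      ] 0.12641989531197712 8.964254658539723 [ 0.5475553  -0.11742141  0.05      ]
cork [0.47952003 0.15643709 0.014     ]
used [0.52767718 0.24751706 0.043     ] [0.54553576 0.13838143 0.043     ]
```

>>> apply_moves(rows=[-1,16,-10,20,0,0,0,-1,16,-10,30,0,0,0,-1,14,-9,30,0,0,0,-1,0,0,14,0,0,0,-1,0,0,0,0,0,0])

```text
time_s: 2.1
tool_pos: [0.5998, -0.1683, 0.0996]
orientation: [-0.001, 0.996, 0.085, -0.003]
ft_force: [-0.5, 0.2, 0.1]
opening: -0.0004
finger_force: 0.0
```

>>> apply_moves(rows=[-1,0,0,7,0,0,0,-1,0,0,4,0,0,0,-1,0,0,4,0,0,0,-1,0,0,3,0,0,0,-1,0,0,0,0,0,0])

```text
time_s: 2.6
tool_pos: [0.6015, -0.1693, 0.0844]
orientation: [-0.0, 0.997, 0.083, -0.0]
ft_force: [0.2, -0.5, 0.5]
opening: -0.0003
finger_force: 0.0
```

```bash
python3 - <<'E'
from h import *
to([.602,-.169,.084]); a=snap('scene','s1'); d=snap('wrist','w2')
cv2.imwrite('pics/c1.png',np.hstack([cv2.resize(a['pixels'][130:280,230:430],None,fx=2,fy=2),cv2.resize(d['pixels'][80:280,200:450],(375,300))]))
E
```

```text
t 2.6 tcp [ 0.6015 -0.1693  0.0844] xhead 9.57 tz [-1.e-04 -0.e+00 -1.e+00] open -0.0003 F [ 0.2 -0.5  0.5]
shift mm [ 0.5 -0.2  0.4]
```

View pics/c1.png

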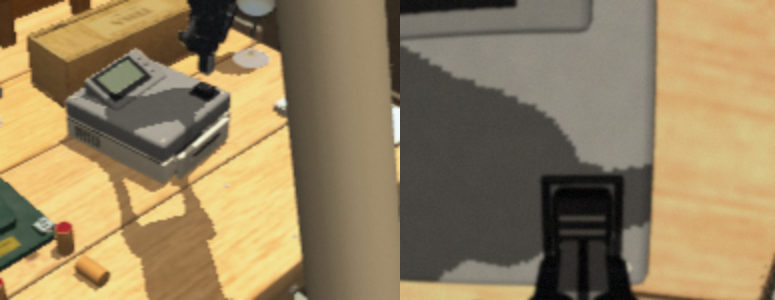

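```bash
python3 - <<'E'
from h import *
d=load('s1')
for z in(.084,.092,.1,.11): print(z,proj(d,[.6015,-.1693,z]))
a=cv2.resize(d['pixels'][150:210,300:360],(600,600),interpolation=cv2.INTER_NEAREST); cv2.imwrite('pics/c2.png',cv2.convertScaleAbs(a,alpha=2,beta=20))
E
```

```text
0.084 [332.4724138  174.99143936]
0.092 [332.56633945 172.89295096]
0.1 [332.66105148 170.77689311]
0.11 [332.78056251 168.10677588]
```

View pics/c2.png

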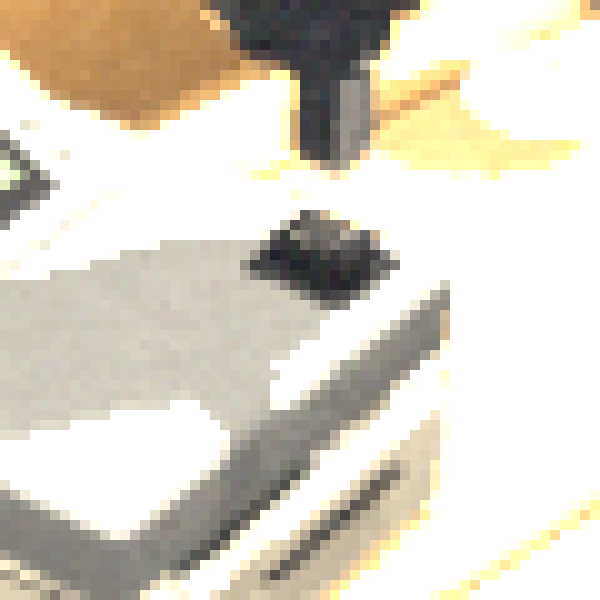

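The enlarged scene crop shows the key clear of the finger tip: tip at about (334,166.5) and key top at (332,173). I check the tip's real height against the reported TCP.

```bash
python3 - <<'E'
from h import *
for n,p in(('w1',[.5612,-.2049,.196]),('w2',[.6015,-.1693,.0844])):
    d=load(n);f=200/np.tan(np.radians(d['fov_y'])/2);T=d['cam_to_world']
    print(n,T.round(3)[:3,3])
    for dz in(0,.01,.02,.03):
        c=T[:3,:3].T@(np.array(p)+[0,0,dz]-T[:3,3]);th=np.arctan2(np.hypot(*c[:2]),c[2]);print(dz,c[:2]/np.hypot(*c[:2])*th*f+[d['cx'],d['cy']])
p=load('w2')['pixels']
cv2.imwrite('pics/c3.png',cv2.convertScaleAbs(cv2.resize(p[130:290,250:390],(700,800))[:600],alpha=1.8,beta=20))
to([.602,-.169,.084])
E
```

```text
w1 [ 0.632 -0.192  0.373]
0 [323.47424001 232.32420761]
0.01 [323.56743921 238.77352893]
0.02 [323.6700862 245.9093299]
0.03 [323.783561   253.83843614]
w2 [ 0.672 -0.156  0.261]
0 [323.40947485 232.41380859]
0.01 [323.50997495 238.84230016]
0.02 [323.62072402 245.95418003]
0.03 [323.74323252 253.85568822]
t 2.7 tcp [ 0.6018 -0.1693  0.0848] xhead 9.58 tz [ 5.e-04 -3.e-04 -1.e+00] open -0.0002 F [ 0.5 -0.7 -0.6]
shift mm [ 0.2 -0.3  0.8]
```

View pics/c3.png

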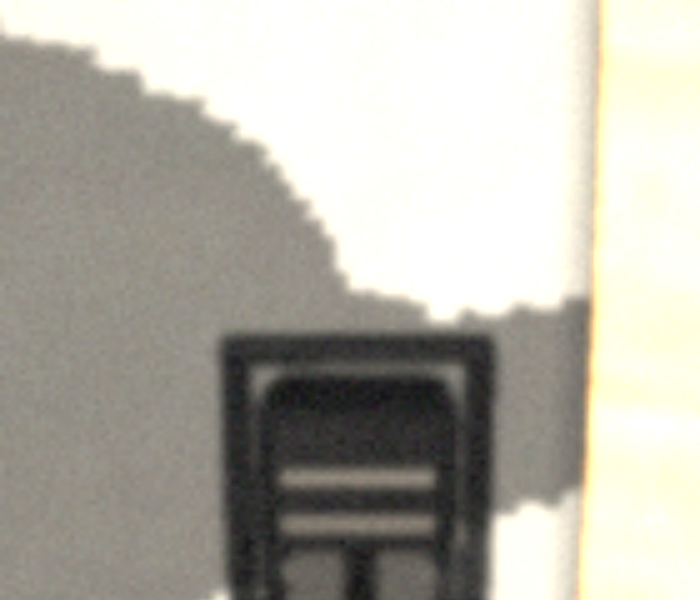

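The fingertip is really about 20–28 mm above where the reported TCP puts it, so I descend gently, watching the force.

>>> apply_moves(rows=[-1,0,0,5,0,0,0,-1,0,0,4,0,0,0,-1,0,0,3,0,0,0,-1,0,0,0,0,0,0])

```text
time_s: 3.1
tool_pos: [0.6013, -0.169, 0.0718]
orientation: [-0.0, 0.997, 0.084, -0.001]
ft_force: [-0.3, -1.5, 0.1]
opening: 0.0
finger_force: 0.0
```

```bash
python3 - <<'E'
from h import *
d=load('w2')
to([.602,-.169,.084])
# tip pad front edge pixel row ~239: z on vertical plane 11 mm ahead of tcp
o,r=ray(d,323,239,True); x=np.array([np.cos(.167),np.sin(.167),0]); p=np.array([.6015,-.1693,0])+.011*x
k=((p-o)@x)/(r@x); print('pad front edge z',o+k*r)
a=snap('scene','s2')['pixels'][150:210,300:360]; cv2.imwrite('pics/c4.png',cv2.convertScaleAbs(cv2.resize(a,(360,360),interpolation=cv2.INTER_NEAREST),alpha=2,beta=20))
E
```

```text
t 3.1 tcp [ 0.6013 -0.169   0.0718] xhead 9.58 tz [-1.2e-03  4.0e-04 -1.0e+00] open 0.0 F [-0.3 -1.5  0.1]
shift mm [  0.7   0.1 -12.2]
pad front edge z [ 0.61227486 -0.16704379  0.12006305]
```

View pics/c4.png

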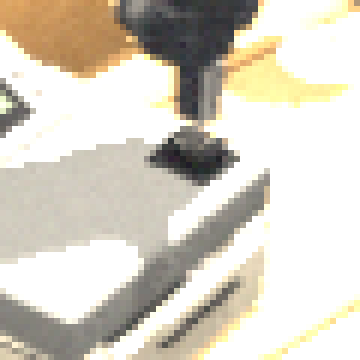

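The scene crop shows the tip still just above the key, at about row 170 (z about 0.10). I keep descending.

>>> apply_moves(rows=[-1,0,0,4,0,0,0,-1,0,0,3,0,0,0,-1,0,0,0,0,0,0,-1,0,0,0,0,0,0])

```text
time_s: 3.55
tool_pos: [0.6017, -0.1692, 0.0654]
orientation: [-0.0, 0.997, 0.083, -0.0]
ft_force: [1.0, 0.6, 0.4]
opening: -0.0001
finger_force: 0.0
```

>>> apply_moves(rows=[-1,0,0,3,0,0,0,-1,0,0,0,0,0,0,-1,0,0,0,0,0,0])

```text
time_s: 3.85
tool_pos: [0.6017, -0.1692, 0.0624]
orientation: [0.0, 0.997, 0.084, -0.0]
ft_force: [0.3, -0.1, -0.1]
opening: 0.0003
finger_force: 0.0
```

>>> apply_moves(rows=[-1,0,0,3,0,0,0,-1,0,0,0,0,0,0,-1,0,0,0,0,0,0])

```text
time_s: 4.15
tool_pos: [0.6016, -0.1692, 0.0594]
orientation: [0.0, 0.997, 0.084, -0.0]
ft_force: [-0.1, 0.3, 0.0]
opening: 0.0001
finger_force: 0.0
```

>>> apply_moves(rows=[-1,0,0,2,0,0,0,-1,0,0,0,0,0,0,-1,0,0,0,0,0,0])

```text
time_s: 4.45
tool_pos: [0.6017, -0.1692, 0.0575]
orientation: [0.0, 0.997, 0.084, -0.0]
ft_force: [0.9, -0.1, 0.2]
opening: -0.0003
finger_force: 0.0
```

>>> apply_moves(rows=[-1,0,0,2,0,0,0,-1,0,0,0,0,0,0,-1,0,0,0,0,0,0])

```text
time_s: 4.75
tool_pos: [0.6018, -0.1693, 0.0559]
orientation: [0.0, 0.997, 0.084, 0.0]
ft_force: [0.2, -0.1, 4.1]
opening: 0.0001
finger_force: 2.0
```

>>> apply_moves(rows=[-1,0,0,2,0,0,0,-1,0,0,0,0,0,0,-1,0,0,0,0,0,0])

```text
time_s: 5.05
tool_pos: [0.6018, -0.1693, 0.0534]
orientation: [0.0, 0.997, 0.084, 0.0]
ft_force: [-0.6, -0.7, 1.7]
opening: 0.0
finger_force: 0.9
```

>>> apply_moves(rows=[-1,0,0,2,0,0,0,-1,0,0,2,0,0,0,-1,0,0,0,0,0,0])

```text
time_s: 5.35
tool_pos: [0.6019, -0.1693, 0.0493]
orientation: [0.0, 0.997, 0.084, 0.0]
ft_force: [-0.5, 0.5, 3.2]
opening: -0.0001
finger_force: 1.8
```

```bash
python3 - <<'E'
from h import *
to([.602,-.169,.084])
d=snap('scene','s3'); e=load('s2'); D=cv2.absdiff(d['pixels'],e['pixels']).max(2)
M=(D>30).astype(np.uint8); n,l,s,c=cv2.connectedComponentsWithStats(M); print([(x.tolist(),y.round().tolist()) for x,y in zip(s[1:],c[1:]) if x[4]>40])
E
```

```text
t 5.35 tcp [ 0.6019 -0.1693  0.0493] xhead 9.58 tz [ 3.e-04 -3.e-04 -1.e+00] open -0.0001 F [-0.5  0.5  3.2]
shift mm [  0.1  -0.3 -34.7]
[([405, 0, 21, 184, 824], [415.0, 79.0]), ([314, 32, 33, 30, 571], [330.0, 45.0]), ([326, 64, 25, 6, 80], [340.0, 67.0]), ([327, 73, 25, 5, 79], [340.0, 75.0]), ([322, 112, 27, 8, 136], [335.0, 116.0]), ([324, 124, 24, 7, 81], [335.0, 127.0]), ([334, 144, 15, 23, 93], [341.0, 156.0]), ([318, 149, 19, 25, 133], [325.0, 161.0]), ([366, 155, 7, 30, 96], [369.0, 169.0]), ([422, 185, 5, 19, 52], [424.0, 194.0]), ([317, 188, 39, 40, 729], [336.0, 207.0]), ([370, 188, 11, 73, 191], [375.0, 223.0]), ([280, 213, 13, 23, 58], [287.0, 224.0]), ([315, 215, 9, 16, 49], [320.0, 222.0]), ([292, 220, 32, 22, 85], [304.0, 234.0]), ([427, 224, 3, 22, 42], [428.0, 236.0]), ([428, 247, 5, 34, 67], [430.0, 263.0]), ([253, 285, 52, 28, 242], [277.0, 294.0]), ([394, 311, 43, 25, 136], [420.0, 329.0]), ([405, 313, 30, 13, 56], [422.0, 321.0]), ([255, 322, 31, 18, 150], [270.0, 333.0])]
```

>>> apply_moves(rows=[-1,0,0,-20,0,0,0,-1,0,0,-40,0,0,0,-0.05,0,-15,-40,0,0,0,-0.05,-12,-40,-10,0,0,4.7,-0.05,-12,-45,0,0,0,0,-0.05,-12,-45,0,0,0,0,-0.05,-12,-45,0,0,0,0,-0.05,-12,-45,0,0,0,0])

```text
time_s: 6.2
tool_pos: [0.5164, 0.06, 0.1591]
orientation: [-0.0, 0.999, 0.042, -0.0]
ft_force: [0.9, 0.2, 0.4]
opening: 0.0403
finger_force: 0.0
```

>>> apply_moves(rows=[-0.05,-12,-45,0,0,0,0,-0.05,-12,-40,0,0,0,0,-0.05,0,0,0,0,0,0,-0.05,0,0,0,0,0,0])

```text
time_s: 6.6
tool_pos: [0.4859, 0.1417, 0.1592]
orientation: [0.0, 0.999, 0.044, -0.0]
ft_force: [-0.1, 0.0, 0.0]
opening: 0.0407
finger_force: 0.0
```

```bash
python3 - <<'E'
from h import *
to([.479,.1575,-.0285]); t=snap('top','t2'); d=snap('wrist','w3'); print(bot.hold_point_z)
c=np.hstack([cv2.resize(t['pixels'][140:260,220:380],(533,400)), cv2.resize(d['pixels'][100:300,200:330],(260,400))])
cv2.imwrite('pics/c5.png',c)
E
```

```text
t 6.6 tcp [0.4859 0.1417 0.1592] xhead 5.03 tz [-3.e-04 -5.e-04 -1.e+00] open 0.0407 F [-0.1  0.   0. ]
shift mm [ -5.5 -16.4 187.7]
0.0187
```

View pics/c5.png

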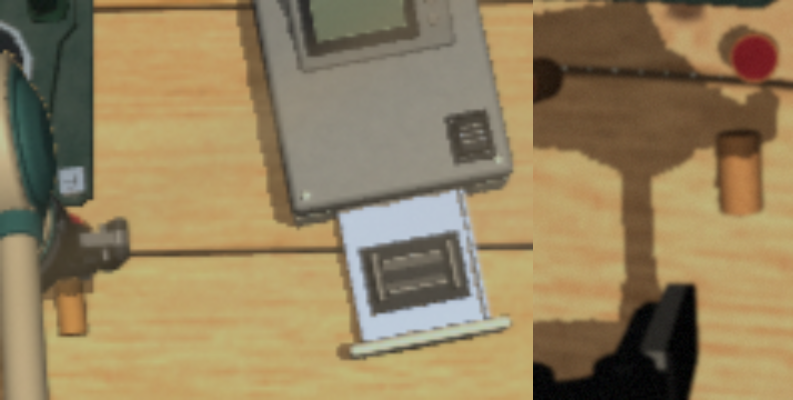

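The crop shows the tray sprung out, the trough centre at crop (414,272), or (344,221) in the full top view. In the wrist view the cork lies at about (303,189), slightly left of the tool's centre line.

```bash
python3 - <<'E'
from h import *
t=load('t2');d=load('w3')
P=lambda u,v,z:onz(t,220+(u+.5)/3.331-.5,140+(v+.5)/3.333-.5,z)
print('trough',P(414,272,.029)); a,b=P(347,350,.05),P(506,320,.05)
print('plate',a,b,np.linalg.norm(a-b),(a+b)/2,np.degrees(np.arctan2(-(a-b)[0],(a-b)[1])))
a,b=P(378,276,.032),P(451,263,.032);print('stops',a,b,(a+b)/2,np.linalg.norm(a-b))
h=cv2.cvtColor(d['pixels'],cv2.COLOR_BGR2HSV); M=np.zeros((400,640),np.uint8); w=(slice(160,212),slice(288,320)); M[w]=((h[...,1]>134)&(h[...,0]<19))[w]
n,l,s,c=cv2.connectedComponentsWithStats(M); i=1+np.argmax(s[1:,4]); print(s[i],c[i])
x,y,W,H=s[i][:4]
near,far=onz(d,*( [x+W/2,y+H] ),.012,True),onz(d,x+W/2,y+3,.012,True); print('cork',near,far,(near+far)/2)
pts=np.argwhere(l==i)[:,::-1]; q=np.array([onz(d,*p,.016,True)[:2] for p in pts]);w_,v=np.linalg.eigh(np.cov(q.T));print(q.mean(0),np.sqrt(12*w_),np.degrees(np.arctan2(v[1,1],v[0,1])))
to([*q.mean(0),-.0285])
E
```

```text
trough [ 0.50045899 -0.12507596  0.029     ]
plate [ 0.43597836 -0.06830182  0.05      ] [ 0.45744931 -0.19616244  0.05      ] 0.1296508344233424 [ 0.44671384 -0.13223213  0.05      ] 9.53243791602175
stops [ 0.49734702 -0.09534474  0.032     ] [ 0.50687681 -0.15540709  0.032     ] [ 0.50211191 -0.12537592  0.032     ] 0.06081366905199123
[ 288  160   32   48 1003] [303.03788634 182.55333998]
cork [0.45355182 0.15843359 0.012     ] [0.50335859 0.16200592 0.012     ] [0.4784552  0.16021975 0.012     ]
[0.48284875 0.16133137] [0.02424736 0.05061049] -176.21367837562107
t 6.7 tcp [0.4868 0.1403 0.1592] xhead 4.86 tz [-0.e+00 -7.e-04 -1.e+00] open 0.0405 F [ 1.3 -0.2  0.1]
shift mm [ -2.1 -21.4 187.7]
```

>>> apply_moves(rows=[-0.05,-3,-9,35,0,0,0,-0.05,-3,-9,35,0,0,0,-0.05,0,-1,30,0,0,0,-0.05,0,0,30,0,0,0,-0.05,0,0,20,0,0,0,-0.05,0,0,0,0,0,0])

```text
time_s: 7.3
tool_pos: [0.4769, 0.1575, 0.0067]
orientation: [0.001, 0.999, 0.041, -0.003]
ft_force: [-0.6, -0.2, -0.2]
opening: 0.0405
finger_force: 0.0
```

```bash
python3 - <<'E'
from h import *
to([.479,.159,-.0285]); d=snap('wrist','w4')
cv2.imwrite('pics/c6.png',cv2.resize(d['pixels'][110:310,220:430],None,fx=3,fy=3)[:600])
E
```

```text
t 7.3 tcp [0.4769 0.1575 0.0067] xhead 4.75 tz [-0.0065 -0.0015 -1.    ] open 0.0405 F [-0.6 -0.2 -0.2]
shift mm [ 2.4 -1.4 35.2]
```

View pics/c6.png

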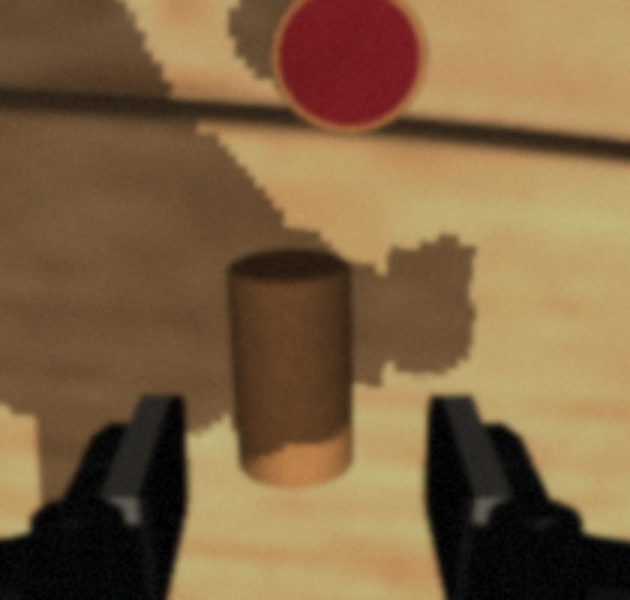

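The wrist crop shows the cork between the fingers, about 3 mm left of the centre line, with the axis parallel to the pads. Its far end is near row 262 and its near end near row 455.

```bash
python3 - <<'E'
from h import *
d=load('w4'); P=lambda u,v,z:onz(d,220+u/3,110+v/3,z,True)
a,b=P(290,255,.024),P(297,455,.020); print(a,b,np.linalg.norm(a-b),(a+b)/2)
print(P(229,300,.012),P(351,300,.012))
print(P(240,450,.012),P(352,450,.012))
E
```

```text
[0.50509487 0.16365294 0.024     ] [0.46328988 0.15909599 0.02      ] 0.04224243502483054 [0.48419238 0.16137446 0.022     ]
[0.49171928 0.17466987 0.012     ] [0.49366973 0.15105868 0.012     ]
[0.45919406 0.17064884 0.012     ] [0.46111829 0.14757389 0.012     ]
```

>>> apply_moves(rows=[-0.05,3,-1,14,0,0,0,-0.05,1,0,14,0,0,0,-0.05,0,0,6,0,0,0,-0.05,0,0,3,0,0,0,-0.05,0,0,0,0,0,0])

```text
time_s: 7.85
tool_pos: [0.4833, 0.1605, -0.027]
orientation: [-0.0, 0.999, 0.042, 0.0]
ft_force: [0.4, -0.2, 0.1]
opening: 0.0404
finger_force: 0.0
```

>>> apply_moves(rows=[-1,0,0,0,0,0,0,-1,0,0,0,0,0,0,-1,0,0,0,0,0,0,-1,0,0,0,0,0,0,-1,0,0,0,0,0,0], force=25)

```text
time_s: 8.35
tool_pos: [0.4834, 0.1607, -0.0267]
orientation: [0.0, 0.999, 0.043, 0.001]
ft_force: [0.2, -0.2, 5.7]
opening: 0.0231
finger_force: 25.9
```

>>> apply_moves(rows=[-1,0,0,-10,0,0,0,-1,0,0,-30,0,0,0,-1,0,0,-40,0,0,0,-1,0,0,-40,0,0,0,-1,0,0,0,0,0,0])

```text
time_s: 8.85
tool_pos: [0.4871, 0.1617, 0.0983]
orientation: [-0.001, 0.999, 0.043, 0.006]
ft_force: [0.3, 0.5, 0.2]
opening: 0.0228
finger_force: 25.4
```

```bash
python3 - <<'E'
from h import *
t=load('t2')
def dark(d,x0,x1,y0,y1,th,fish,z):
    g=cv2.cvtColor(d['pixels'],cv2.COLOR_BGR2HSV); M=np.zeros((400,640),np.uint8); M[y0:y1,x0:x1]=(g[y0:y1,x0:x1,2]<th)
    M=cv2.morphologyEx(M,cv2.MORPH_CLOSE,np.ones((9,9),np.uint8))
    n,l,s,c=cv2.connectedComponentsWithStats(M); i=1+np.argmax(s[1:,4]); cn=cv2.findContours((l==i).astype(np.uint8),0,1)[0][0]
    r=cv2.minAreaRect(cn); b=np.array([onz(d,*q,z,fish) for q in cv2.boxPoints(r)])
    print(s[i],r,b.mean(0).round(4),np.linalg.norm(b-np.roll(b,1,0),axis=1).round(4))
print(cv2.cvtColor(t['pixels'],cv2.COLOR_BGR2HSV)[221,318:372,2].tolist())
print(cv2.cvtColor(t['pixels'],cv2.COLOR_BGR2HSV)[200:250,344,2].tolist())
for th in(120,140): dark(t,324,366,206,238,th,False,.026)
d=snap('wrist','w5');to([.503,-.1247,.1])
E
```

```text
[193, 192, 192, 192, 145, 131, 116, 201, 217, 215, 175, 102, 71, 67, 120, 127, 95, 91, 86, 86, 84, 85, 82, 83, 81, 80, 81, 83, 81, 81, 81, 81, 84, 83, 83, 77, 75, 72, 140, 101, 80, 104, 204, 160, 125, 170, 187, 193, 193, 194, 192, 192, 193, 192]
[214, 215, 214, 215, 214, 216, 214, 214, 214, 214, 215, 121, 87, 85, 84, 81, 148, 118, 114, 106, 85, 81, 79, 90, 105, 101, 129, 85, 79, 78, 78, 87, 205, 217, 217, 218, 218, 217, 218, 129, 184, 203, 194, 90, 71, 186, 193, 194, 194, 194]
[324 210  42  28 684] ((344.9073181152344, 221.26583862304688), (21.52074432373047, 42.54173278808594), 75.52970886230469) [ 0.5009 -0.128   0.026 ] [0.0591 0.1174 0.0594 0.1164]
[324 209  42  29 807] ((344.5, 223.0), (41.0, 28.0), 0.0) [ 0.4962 -0.1267  0.026 ] [0.1116 0.0773 0.1129 0.0772]
t 8.9 tcp [0.485  0.1613 0.0957] xhead 4.89 tz [ 0.007   0.0013 -1.    ] open 0.0229 F [-0.5  0.6  0.2]
shift mm [ -6.5 286.5  -4.6]
```

>>> apply_moves(rows=[-1,-11,41,0,0,0,0,-1,-11,41,0,0,0,0,-1,-11,41,0,0,0,0,-1,-12,42,0,0,0,0,-1,-12,42,0,0,0,0,-1,-12,42,0,0,0,0,-1,-11,41,0,0,0,-4.5,-1,0,0,0,0,0,0])

```text
time_s: 9.7
tool_pos: [0.4265, -0.1393, 0.0916]
orientation: [0.001, 0.997, 0.079, -0.001]
ft_force: [-0.4, -0.0, -1.0]
opening: 0.0228
finger_force: 25.4
```

>>> apply_moves(rows=[-1,0,0,0,0,0,0,-1,0,0,0,0,0,0])

```text
time_s: 9.9
tool_pos: [0.427, -0.1338, 0.0917]
orientation: [-0.001, 0.997, 0.082, -0.001]
ft_force: [-0.4, -0.4, -0.7]
opening: 0.0228
finger_force: 25.4
```

```bash
python3 - <<'E'
from h import *
d=snap('wrist','w6');to([.502,-.125,.1])
f=200/np.tan(np.radians(d['fov_y'])/2);T=d['cam_to_world']
def pf(p):
    c=T[:3,:3].T@(np.array(p)-T[:3,3]);n=np.hypot(*c[:2]);return c[:2]/n*np.arctan2(n,c[2])*f+[d['cx'],d['cy']]
u,v=pf([.502,-.125,.026]).round().astype(int);print(u,v)
V=cv2.cvtColor(d['pixels'],cv2.COLOR_BGR2HSV)[...,2]
print('row',u-80,V[v,u-80:u+80:2].tolist());print('col',v-60,V[v-60:v+60,u].tolist())
E
```

```text
t 9.95 tcp [ 0.4272 -0.1336  0.0919] xhead 9.43 tz [-0.0014  0.0011 -1.    ] open 0.0227 F [ 0.6  0.8 -1.3]
shift mm [75.2  3.7 -8.2]
328 108
row 248 [187, 186, 188, 186, 179, 152, 203, 174, 124, 202, 215, 215, 212, 153, 45, 36, 32, 53, 99, 109, 72, 54, 54, 47, 40, 38, 37, 34, 38, 42, 36, 38, 39, 38, 35, 39, 40, 37, 41, 37, 38, 40, 40, 37, 44, 40, 38, 42, 39, 41, 42, 42, 40, 42, 41, 37, 35, 32, 38, 97, 124, 92, 51, 43, 51, 146, 211, 215, 201, 135, 89, 145, 208, 186, 186, 187, 187, 184, 182, 183]
col 48 [215, 215, 215, 215, 215, 215, 215, 215, 215, 215, 216, 214, 213, 215, 214, 216, 214, 215, 214, 215, 215, 215, 213, 201, 161, 98, 52, 42, 39, 33, 39, 42, 39, 40, 42, 38, 42, 39, 35, 48, 75, 99, 111, 109, 91, 84, 85, 81, 84, 82, 84, 75, 67, 52, 40, 38, 39, 42, 39, 45, 38, 38, 40, 40, 51, 65, 76, 79, 81, 81, 81, 86, 86, 102, 114, 116, 94, 65, 45, 39, 45, 41, 41, 41, 37, 45, 42, 45, 48, 43, 43, 44, 92, 156, 197, 214, 216, 217, 218, 216, 216, 217, 217, 216, 219, 216, 215, 217, 217, 215, 213, 202, 169, 145, 142, 142, 139, 141, 143, 131]
```

```bash
python3 - <<'E'
from h import *
d=load('w6'); P=lambda u,v,z:onz(d,u,v,z,True)
a,b=P(326.5,90.5,.026),P(326.5,122.5,.026);print('flanks',(a+b)/2,np.linalg.norm(a-b))
m=((a+b)/2)[:2]
a,b=P(285,108,.032),P(368,108,.032);print('stops',(a+b)/2,np.linalg.norm(a-b),np.degrees(np.arctan2(-(a-b)[0],(a-b)[1])))
E
```

```text
flanks [ 0.50295086 -0.12390201  0.026     ] 0.02506867921571827
stops [ 0.50211362 -0.12401103  0.032     ] 0.06276126236646559 9.539617524494451
```

```bash
python3 - <<'E'
from h import *
d=load('w6');h=cv2.cvtColor(d['pixels'],cv2.COLOR_BGR2HSV)
T=d['cam_to_world'];f=200/np.tan(np.radians(d['fov_y'])/2)
def pf(p):
    c=T[:3,:3].T@(np.array(p)-T[:3,3]);n=np.hypot(*c[:2]);return c[:2]/n*np.arctan2(n,c[2])*f+[d['cx'],d['cy']]
x=np.array([np.cos(.1646),np.sin(.1646),0]);b=np.array([.4272,-.1336,.0919+.0387])
for dx in(-.004,0,.004): print(dx,'far end top/bottom',pf(b+(.0215+dx)*x+[0,0,.012]),pf(b+(.0215+dx)*x-[0,0,.012]),'near top',pf(b+(-.0215+dx)*x+[0,0,.012]))
for v in range(180,300,3): print(v,h[v,323].tolist(),end=' ')
E
```

```text
-0.004 far end top/bottom [323.49199823 238.65587578] [323.29315866 220.09889986] near top [323.37359234 316.28927484]
0 far end top/bottom [323.49995383 230.26331476] [323.29666944 212.72938515] near top [323.38616866 310.03872718]
0.004 far end top/bottom [323.5071223  221.68417673] [323.29958776 205.23976383] near top [323.39856681 303.59484242]
180 [20, 55, 116] 183 [18, 54, 123] 186 [19, 62, 103] 189 [18, 112, 155] 192 [19, 114, 186] 195 [21, 105, 187] 198 [23, 100, 187] 201 [23, 98, 187] 204 [18, 111, 189] 207 [18, 115, 187] 210 [20, 109, 185] 213 [21, 101, 186] 216 [22, 105, 185] 219 [22, 104, 188] 222 [20, 116, 123] 225 [16, 181, 38] 228 [13, 158, 42] 231 [14, 154, 38] 234 [10, 168, 38] 237 [13, 138, 48] 240 [15, 167, 81] 243 [14, 159, 101] 246 [13, 159, 98] 249 [13, 155, 99] 252 [13, 157, 99] 255 [14, 161, 98] 258 [13, 158, 95] 261 [13, 154, 93] 264 [15, 170, 93] 267 [14, 161, 92] 270 [14, 155, 92] 273 [13, 154, 96] 276 [14, 162, 93] 279 [14, 162, 93] 282 [15, 166, 92] 285 [14, 160, 94] 288 [13, 161, 92] 291 [13, 156, 95] 294 [13, 149, 96] 297 [14, 153, 110]
```

>>> apply_moves(rows=[-1,0,0,0,0,0,-8.2,-1,0,0,0,0,0,-8.2,-1,0,0,0,0,0,-8.2,-1,0,0,0,0,0,-8.2,-1,0,0,0,0,0,-8.2,-1,0,0,0,0,0,-8.2,-1,0,0,0,0,0,-8.2,-1,0,0,0,0,0,-8.2])

```text
time_s: 10.75
tool_pos: [0.4278, -0.1333, 0.0923]
orientation: [-0.0, 0.791, 0.612, -0.0]
ft_force: [-0.6, 0.4, -0.5]
opening: 0.023
finger_force: 25.3
```

>>> apply_moves(rows=[-1,0,0,0,0,0,-8.2,-1,0,0,0,0,0,-8.2,-1,0,0,0,0,0,-8,-1,0,25,0,0,0,-1,0,25,0,0,0,0,-1,0,20,0,0,0,0,-1,0,0,0,0,0,0,-1,0,0,0,0,0,0])

```text
invalid input
```

```bash
python3 - <<'E'
from h import *
to([.502,-.12,-.0055])
E
```

```text
t 10.75 tcp [ 0.4278 -0.1333  0.0923] xhead 75.47 tz [-5.e-04  4.e-04 -1.e+00] open 0.023 F [-0.6  0.4 -0.5]
shift mm [31.5 68.6 97.8]
```

>>> apply_moves(rows=[-1,0,0,0,0,0,-8,-1,0,0,0,0,0,-8,-1,0,0,0,0,0,-8,-1,0,25,0,0,0,0,-1,0,25,0,0,0,0,-1,0,20,0,0,0,0,-1,0,0,0,0,0,0,-1,0,0,0,0,0,0])

```text
time_s: 11.55
tool_pos: [0.4962, -0.1226, 0.092]
orientation: [-0.001, 0.649, 0.761, -0.0]
ft_force: [0.5, -0.6, -0.0]
opening: 0.0227
finger_force: 25.4
```

```bash
python3 - <<'E'
from h import *
to([.502,-.12,-.0055])
E
```

```text
t 11.55 tcp [ 0.4962 -0.1226  0.092 ] xhead 99.13 tz [-2.e-03  5.e-04 -1.e+00] open 0.0227 F [ 0.5 -0.6 -0. ]
shift mm [ 1.5  6.3 97.5]
```

>>> apply_moves(rows=[-1,2,6,20,0,0,0,-1,0,0,30,0,0,0,-1,0,0,25,0,0,0,-1,0,0,12,0,0,0,-1,0,0,5,0,0,0,-1,0,0,0,0,0,0,-1,0,0,0,0,0,0])

```text
time_s: 12.25
tool_pos: [0.5032, -0.1215, 0.0015]
orientation: [0.001, 0.65, 0.76, 0.0]
ft_force: [0.2, 0.4, -0.5]
opening: 0.0226
finger_force: 25.4
```

>>> apply_moves(rows=[-1,0,0,3,0,0,0,-1,0,0,0,0,0,0,-1,0,0,0,0,0,0])

```text
time_s: 12.55
tool_pos: [0.5027, -0.1213, -0.0021]
orientation: [0.0, 0.65, 0.76, 0.0]
ft_force: [0.3, -0.1, -0.9]
opening: 0.0231
finger_force: 25.4
```

```bash
python3 - <<'E'
from h import *
to([.502,-.12,-.0055])
E
```

```text
t 12.55 tcp [ 0.5027 -0.1213 -0.0021] xhead 98.98 tz [ 7.e-04 -4.e-04 -1.e+00] open 0.0231 F [ 0.3 -0.1 -0.9]
shift mm [ 1.4 -0.5  3.4]
```

>>> apply_moves(rows=[-1,1,0,3,0,0,0,-1,0,0,0,0,0,0,-1,0,0,0,0,0,0])

```text
time_s: 12.85
tool_pos: [0.5022, -0.1201, -0.0056]
orientation: [-0.0, 0.65, 0.76, -0.0]
ft_force: [0.5, 0.5, -0.5]
opening: 0.0228
finger_force: 25.4
```

>>> apply_moves(rows=[-1,0,0,1.5,0,0,0,-1,0,0,0,0,0,0,-1,0,0,0,0,0,0])

```text
time_s: 13.15
tool_pos: [0.5023, -0.1202, -0.0071]
orientation: [-0.0, 0.65, 0.76, -0.0]
ft_force: [-0.4, 0.5, -0.3]
opening: 0.023
finger_force: 25.4
```

>>> apply_moves(rows=[-0.3,0,0,0,0,0,0,-0.2,0,0,0,0,0,0,-0.1,0,0,0,0,0,0,0,0,0,0,0,0,0,0,0,0,0,0,0,0])

```text
time_s: 13.65
tool_pos: [0.5023, -0.1202, -0.007]
orientation: [0.0, 0.65, 0.76, -0.0]
ft_force: [0.0, 0.2, -1.0]
opening: 0.0427
finger_force: 0.0
```

>>> apply_moves(rows=[0,0,0,-10,0,0,0,0,0,0,-30,0,0,0,0,0,0,-40,0,0,0,0,0,-40,-20,0,0,0,0,0,-40,0,0,0,0,0,0,-40,0,0,0,0,0,0,-30,0,0,0,0,0,0,0,0,0,0,0])

```text
time_s: 14.45
tool_pos: [0.35, -0.1427, 0.0934]
orientation: [-0.001, 0.65, 0.76, -0.001]
ft_force: [-0.6, 0.1, -0.4]
opening: 0.0426
finger_force: 0.0
```

```bash
python3 - <<'E'
from h import *
to([.40,-.145,.09]); t=snap('top','t3'); s=snap('scene','s4')
p=np.array([.5027,-.124]);x=np.array([np.cos(.164),np.sin(.164)]);y=np.array([-x[1],x[0]])
for n,d in(('top',t),('scene',s)):
    h=cv2.cvtColor(d['pixels'],cv2.COLOR_BGR2HSV); m=((h[...,1]>125)&(h[...,0]<21)&(h[...,2]>40)).astype(np.uint8)
    u,v=proj(d,[*p,.03]).round().astype(int); print(n,u,v)
    pts=np.argwhere(m[v-16:v+17,u-16:u+17])[:,::-1]+[u-16,v-16]
    n_,l,st,c=cv2.connectedComponentsWithStats(m[v-16:v+17,u-16:u+17]); print(st[1:].tolist(),(c[1:]+[u-16,v-16]).round(1).tolist())
    i=1+np.argmax(st[1:,4]); q=np.array([onz(d,a+u-16,b+v-16,.036)[:2] for b,a in np.argwhere(l==i)])-p
    w,V=np.linalg.eigh(np.cov(q.T)); print('rel tester x,y mm',(q@x).mean()*1e3,(q@y).mean()*1e3,np.sqrt(12*w)*1e3,np.degrees(np.arctan2(V[1,1],V[0,1])))
E
```

```text
t 14.45 tcp [ 0.35   -0.1427  0.0934] xhead 98.86 tz [-2.5e-03  6.0e-04 -1.0e+00] open 0.0426 F [-0.6  0.1 -0.4]
shift mm [-10.   49.1   3.2]
top 344 220
[[9, 12, 16, 10, 120]] [[344.6, 220.6]]
rel tester x,y mm -1.828367218479555 -2.1451196651291777 [21.26599432 42.23828868] 99.96043839751104
scene 344 209
[[28, 5, 5, 5, 15], [10, 10, 14, 12, 100], [0, 28, 11, 5, 32], [31, 31, 2, 2, 2]] [[358.1, 200.0], [344.3, 208.1], [331.8, 223.4], [359.5, 224.5]]
rel tester x,y mm -1.8458827244577432 3.761703241138543 [26.07821376 54.66069203] 104.38694383262262
```

>>> apply_moves(rows=[-1,0,0,0,0,0,8.1,-1,0,0,0,0,0,8.1,-1,0,0,0,0,0,8.1,-1,0,0,0,0,0,8.1,-1,0,0,0,0,0,8.1,-1,0,0,0,0,0,8.1,-1,0,0,0,0,0,8.1,-1,0,0,0,0,0,8.1], force=60)

```text
time_s: 15.35
tool_pos: [0.3561, -0.144, 0.0934]
orientation: [0.001, 0.957, 0.292, 0.001]
ft_force: [0.5, 0.7, 0.1]
opening: -0.0
finger_force: 0.0
```

>>> apply_moves(rows=[-1,0,0,0,0,0,8.1,-1,0,0,0,0,0,8.1,-1,0,0,0,0,0,8.1,-1,0,0,0,0,0,0,-1,0,0,0,0,0,0])

```text
time_s: 15.85
tool_pos: [0.3553, -0.1438, 0.0932]
orientation: [0.0, 0.996, 0.088, 0.0]
ft_force: [-0.6, 0.3, -0.8]
opening: -0.0005
finger_force: 0.0
```

```bash
python3 - <<'E'
from h import *
to([.40,-.131,.001])
E
```

```text
t 15.85 tcp [ 0.3553 -0.1438  0.0932] xhead 10.09 tz [ 8.e-04 -4.e-04 -1.e+00] open -0.0005 F [-0.6  0.3 -0.8]
shift mm [46.2 -4.8 92.2]
```

>>> apply_moves(rows=[-1,23,-2,30,0,0,0.6,-1,23,-2,30,0,0,0,-1,0,0,25,0,0,0,-1,0,0,7,0,0,0,-1,0,0,0,0,0,0,-1,8,0,0,0,0,0,-1,10,0,0,0,0,0,-1,8,0,0,0,0,0])

```text
time_s: 16.65
tool_pos: [0.4268, -0.1285, 0.0023]
orientation: [0.001, 0.997, 0.081, 0.002]
ft_force: [-0.1, 0.5, 0.6]
opening: 0.0003
finger_force: 0.0
```

>>> apply_moves(rows=[-1,5,0,0,0,0,0,-1,5,0,0,0,0,0,-1,5,0,0,0,0,0,-1,5,0,0,0,0,0,-1,5,0,0,0,0,0])

```text
time_s: 17.15
tool_pos: [0.4487, -0.1235, 0.0009]
orientation: [-0.0, 0.997, 0.081, -0.001]
ft_force: [-4.8, -0.9, 3.9]
opening: -0.0003
finger_force: 2.3
```

```bash
python3 - <<'E'
from h import *
to([.5475-.011*.987,-.118-.011*.163+.008,.001])
E
```

```text
t 17.15 tcp [ 0.4487 -0.1235  0.0009] xhead 9.29 tz [-1.5e-03  4.0e-04 -1.0e+00] open -0.0003 F [-4.8 -0.9  3.9]
shift mm [88.7  2.6 -0.2]
```

```bash
cat >> h.py <<'E'
def plate(n,yo):
    d=load(n); g=d['pixels'].min(2); o=np.array([.659,-.0995]);x=np.array([np.cos(.164),np.sin(.164)]);y=np.array([-x[1],x[0]])
    v=[]
    for s in np.arange(-.235,-.09,.0025):
        u=proj(d,[*(o+s*x+yo*y),.05]); v.append(int(cv2.getRectSubPix(g,(1,1),tuple(map(float,u)))[0,0]))
    print(n,yo,v)
E
python3 - <<'E'
from h import *
snap('top','t4'); snap('scene','s5'); to([0,0,0])
for n in('t3','t4','s4','s5'):
    for yo in(.058,-.058): plate(n,yo)
E
```

```text
t 17.25 tcp [ 0.4496 -0.1234  0.0009] xhead 9.27 tz [ 1.e-04  6.e-04 -1.e+00] open 0.0002 F [-3.3  0.5  1. ]
shift mm [-423.8 -194.3    0.9]
t3 0.058 [67, 64, 66, 81, 100, 82, 105, 173, 176, 138, 80, 66, 65, 65, 68, 69, 70, 73, 75, 77, 77, 80, 84, 76, 75, 79, 81, 80, 73, 73, 75, 77, 72, 73, 74, 74, 72, 71, 72, 67, 52, 56, 68, 72, 73, 71, 69, 72, 75, 77, 74, 57, 65, 64, 60, 73, 99, 119]
t3 -0.058 [98, 107, 108, 107, 99, 85, 93, 168, 179, 158, 114, 103, 103, 103, 105, 104, 105, 110, 113, 113, 114, 116, 116, 115, 114, 112, 110, 109, 110, 112, 117, 107, 67, 68, 91, 105, 107, 107, 106, 105, 107, 108, 106, 105, 105, 109, 113, 112, 107, 106, 101, 80, 74, 72, 68, 73, 93, 119]
t4 0.058 [91, 64, 62, 64, 67, 64, 44, 35, 34, 36, 47, 53, 56, 63, 72, 86, 96, 102, 105, 108, 111, 112, 112, 112, 111, 110, 108, 104, 98, 88, 70, 67, 62, 59, 58, 55, 54, 52, 52, 55, 51, 52, 67, 70, 72, 70, 68, 71, 75, 78, 73, 56, 64, 63, 58, 73, 99, 120]
t4 -0.058 [44, 64, 96, 113, 116, 120, 122, 124, 127, 128, 130, 132, 135, 138, 141, 145, 148, 150, 153, 154, 154, 154, 151, 149, 147, 144, 141, 138, 137, 135, 134, 132, 1
[... 505 characters left out ...]
01, 117, 127, 133, 133, 135, 138, 138, 136, 133, 131, 132, 135, 136, 136, 134, 131, 131, 130, 127, 125, 125, 131, 136, 137, 130, 114, 98, 86, 84, 87, 102, 108, 88, 63, 51, 51]
s5 0.058 [78, 78, 77, 77, 76, 75, 73, 71, 72, 72, 71, 72, 73, 78, 94, 115, 123, 127, 130, 107, 60, 34, 35, 42, 45, 44, 47, 46, 41, 48, 45, 41, 51, 49, 45, 53, 48, 44, 51, 44, 73, 157, 223, 242, 240, 231, 179, 149, 144, 144, 144, 143, 143, 125, 93, 62, 53, 54]
s5 -0.058 [131, 129, 127, 124, 127, 129, 128, 125, 129, 133, 135, 136, 125, 93, 46, 32, 26, 22, 20, 20, 17, 16, 16, 18, 20, 19, 17, 16, 17, 19, 19, 18, 23, 32, 47, 58, 57, 46, 44, 59, 93, 114, 128, 132, 137, 139, 130, 113, 98, 86, 83, 86, 101, 108, 88, 64, 52, 51]
```

>>> apply_moves(rows=[-1,6,0,0,0,0,0,-1,8,0,0,0,0,0,-1,8,0,0,0,0,0,-1,8,0,0,0,0,0,-1,8,0,0,0,0,0,-1,8,0,0,0,0,0,-1,8,0,0,0,0,0,-1,6,0,0,0,0,0])

```text
time_s: 18.05
tool_pos: [0.5068, -0.1135, 0.0007]
orientation: [-0.001, 0.997, 0.081, -0.002]
ft_force: [-6.5, -0.6, 5.3]
opening: -0.0003
finger_force: 3.3
```

>>> apply_moves(rows=[-1,5,0,0,0,0,0,-1,5,0,0,0,0,0,-1,5,0,0,0,0,0,-1,5,0,0,0,0,0,-1,0,0,0,0,0,0])

```text
time_s: 18.55
tool_pos: [0.525, -0.1103, 0.0007]
orientation: [-0.001, 0.997, 0.081, -0.003]
ft_force: [-8.6, -1.9, 7.2]
opening: 0.0001
finger_force: 4.2
```

>>> apply_moves(rows=[-1,3,0,0,0,0,0,-1,3,0,0,0,0,0,-1,0,0,0,0,0,0])

```text
time_s: 18.85
tool_pos: [0.532, -0.1091, 0.0006]
orientation: [-0.001, 0.997, 0.081, -0.002]
ft_force: [-5.5, -0.4, 3.9]
opening: -0.0001
finger_force: 2.7
```

```bash
python3 - <<'E'
from h import *
to([.659-.121*.9866-.008*.163,-.0995-.121*.163+.008*.9866,.001])
E
```

```text
t 18.85 tcp [ 0.532  -0.1091  0.0006] xhead 9.28 tz [-0.004   0.0014 -1.    ] open -0.0001 F [-5.5 -0.4  3.9]
shift mm [ 5.9  3.2 -0.4]
```

>>> apply_moves(rows=[-1,2,0,0,0,0,0,-1,0,0,0,0,0,0,-1,0,0,0,0,0,0])

```text
time_s: 19.15
tool_pos: [0.534, -0.1088, 0.0006]
orientation: [-0.001, 0.997, 0.081, -0.002]
ft_force: [-5.3, -0.1, 4.7]
opening: -0.0002
finger_force: 2.9
```

>>> apply_moves(rows=[-1,2,0,0,0,0,0,-1,0,0,0,0,0,0,-1,0,0,0,0,0,0])

```text
time_s: 19.45
tool_pos: [0.5359, -0.1085, 0.0006]
orientation: [-0.001, 0.997, 0.081, -0.002]
ft_force: [-6.0, 0.2, 4.3]
opening: -0.0001
finger_force: 2.9
```

>>> apply_moves(rows=[-1,2,0,0,0,0,0,-1,0,0,0,0,0,0,-1,0,0,0,0,0,0])

```text
time_s: 19.75
tool_pos: [0.5364, -0.1083, 0.0006]
orientation: [-0.001, 0.997, 0.081, -0.003]
ft_force: [-9.1, -1.1, 5.8]
opening: -0.0003
finger_force: 4.3
```

>>> apply_moves(rows=[-1,2,0,0,0,0,0,-1,0,0,0,0,0,0,-1,0,0,0,0,0,0])

```text
time_s: 20.05
tool_pos: [0.5363, -0.1083, 0.0006]
orientation: [-0.001, 0.997, 0.082, -0.005]
ft_force: [-12.5, -2.7, 9.3]
opening: -0.0002
finger_force: 6.4
```

>>> apply_moves(rows=[-1,2,0,0,0,0,0,-1,0,0,0,0,0,0,-1,0,0,0,0,0,0])

```text
time_s: 20.35
tool_pos: [0.5362, -0.1083, 0.0005]
orientation: [-0.001, 0.997, 0.082, -0.007]
ft_force: [-16.3, -4.2, 11.8]
opening: 0.0002
finger_force: 8.5
```

>>> apply_moves(rows=[-1,-5,0,0,0,0,0,-1,-10,0,0,0,0,0,-1,-30,0,0,0,0,0,-1,-40,0,0,0,0,0,-1,-40,0,-20,0,0,0,-1,-40,0,-40,0,0,0,-1,0,0,-40,0,0,0,-1,0,0,0,0,0,0])

```text
time_s: 21.15
tool_pos: [0.3901, -0.1367, 0.101]
orientation: [0.004, 0.997, 0.08, 0.006]
ft_force: [1.2, -0.9, 0.5]
opening: 0.0004
finger_force: 0.0
```

>>> apply_moves(rows=[-1,0,0,0,0,0,0,-1,0,0,0,0,0,0,-1,0,0,0,0,0,0,-1,0,0,0,0,0,0,-1,0,0,0,0,0,0])

```text
time_s: 21.65
tool_pos: [0.3855, -0.1339, 0.0956]
orientation: [-0.0, 0.997, 0.081, -0.001]
ft_force: [0.2, 0.4, -0.3]
opening: -0.0001
finger_force: 0.0
```

```bash
python3 - <<'E'
from h import *
t=snap('top','t6'); snap('scene','s6'); to([0,0,0])
for n in('t0x',): pass
plate('top0',.058);plate('t6',.058);plate('scene0',.058);plate('s6',.058);plate('scene0',0.);plate('s6',0.);plate('top0',0.);plate('t6',0.)
D=cv2.absdiff(load('top0')['pixels'],t['pixels']).max(2)
M=(D>45).astype(np.uint8);n,l,s,c=cv2.connectedComponentsWithStats(M);print([x.tolist() for x in s[1:] if x[4]>25])
E
```

```text
t 21.75 tcp [ 0.3856 -0.134   0.0959] xhead 9.29 tz [-8.e-04  4.e-04 -1.e+00] open -0.0002 F [-0.5  0.1  0.1]
shift mm [-358.8 -194.5   96.3]
top0 0.058 [112, 102, 99, 103, 108, 113, 112, 111, 111, 111, 106, 102, 97, 99, 105, 108, 107, 108, 108, 108, 106, 107, 107, 106, 108, 111, 113, 113, 110, 105, 105, 106, 109, 110, 107, 106, 105, 107, 108, 90, 54, 64, 92, 96, 94, 73, 67, 86, 132, 171, 160, 116, 63, 61, 56, 72, 97, 116]
t6 0.058 [53, 47, 48, 50, 54, 58, 64, 80, 107, 114, 109, 105, 99, 100, 107, 110, 110, 110, 110, 109, 109, 109, 108, 106, 109, 112, 114, 115, 111, 106, 107, 108, 110, 112, 111, 109, 107, 108, 109, 91, 53, 65, 93, 97, 96, 74, 69, 88, 135, 174, 163, 117, 65, 61, 57, 72, 98, 118]
scene0 0.058 [137, 137, 136, 135, 134, 138, 137, 131, 125, 123, 121, 120, 125, 130, 131, 129, 126, 125, 125, 126, 126, 124, 123, 125, 128, 128, 104, 85, 92, 110, 120, 129, 131, 126, 118, 95, 75, 72, 72, 70, 68, 69, 73, 78, 81, 82, 83, 113, 166, 207, 200, 144, 68, 38, 38, 48, 52, 54]
s6 0.058 [141, 141, 139, 138, 139, 142, 141, 135, 128, 126, 124, 122, 127, 132, 134, 133, 128, 127, 129, 128, 12
[... 872 characters left out ...]
, 103, 105, 105, 103, 102, 105, 106, 105, 88, 69, 71, 89, 99, 106, 111, 104, 103, 104, 81, 60, 76, 124, 170, 164, 156, 175, 109, 69, 73, 96, 115]
t6 0.0 [137, 140, 142, 142, 135, 109, 66, 68, 67, 90, 112, 130, 143, 146, 143, 140, 139, 139, 136, 133, 131, 130, 128, 118, 100, 83, 72, 67, 60, 56, 77, 102, 107, 108, 108, 90, 70, 71, 90, 100, 109, 111, 106, 105, 105, 82, 62, 78, 127, 172, 168, 160, 177, 109, 69, 74, 98, 118]
[[250, 215, 162, 95, 3882], [236, 225, 10, 16, 78], [417, 281, 36, 10, 231], [373, 296, 7, 14, 28], [296, 301, 20, 19, 179], [560, 315, 12, 25, 226], [192, 319, 226, 81, 7577], [578, 320, 16, 27, 49], [633, 327, 7, 15, 55], [516, 329, 124, 71, 2664], [351, 350, 74, 50, 2210]]
```

The tray's profile matches its original shut position and has held for over a second. The used corks, glass and book show no change. Handing in.

```bash
python3 -c "
from plant import bot
print(bot.sign_off())"
```

```text
the job is handed in; nothing more can be done
None
```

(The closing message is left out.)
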